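# Stop the curing turntable, fit its keyed riser, reset the stop

### The arm

A 6-joint arm with a two-finger parallel gripper is mounted at the origin on the work surface. World frame = base frame: x ahead of the robot, y to its left, z up, the work surface at z = 0. Lengths are in mm, angles in rad, forces in N, time in s.
With the tool pointing down it reaches from about 300 to 850 mm from the base axis. Payload 5.4 kg.
Tool frame: the origin (TCP) lies between the finger pads; the fingertips stand 8 mm ahead of it and the grasp point (between the pads) lies 11 mm behind it; z points along the fingers, y is the line along which they close (so a half turn about z gives the same grasp; the last joint's range is limited). The gripper opens to 85 mm and grips with 20 to 120 N. Pads are 22 mm wide; open, the fingers measure 114 mm over their backs; the gripper's body (76 mm by 85 mm) begins 54 mm behind the grasp point. The pads swing forward as they close: fully open they stand 13 mm farther back than shut.
Start: joints at [-1.421, 0.158, 1.597, -0, 1.386, -0.21], TCP at [202.426, -538.173, 239.299] pointing down, gripper open.
Joint ranges: [-2.91, 2.91], [-0.94, 2.29], [0.18, 2.7], [-1.29, 4.43], [0.17, 2.64], [-3, 3]. Speed limits (rad/s): [2.57, 2.57, 3.14, 3.14, 3.14, 3.14].

### API

Orientations are given as a unit quaternion [w, x, y, z].
In Python, from station import robot gives the robot as it stands. The module is installed in compiled form; this text tells all that it offers. Calls block until the motion is done:
- robot.reach(position, orientation): joint-space move of the TCP to a pose.
- robot.move_linear(position, velocity=150, frame=None, force_limit=None): straight line of the TCP; frame=None keeps the orientation; velocity is the mean speed in mm/s. With force_limit (N) it stops when the force on the tool has changed by that much, and returns True; else False.
- robot.move_joints(angles): joint-space move.
- robot.grip(opening, newtons=None): opening from 0.0 (shut) to 1.0 (fully open); newtons is the grip in N (None keeps the last); returns when the fingers have stopped.
- robot.dwell(seconds).
- robot.ik(position, orientation): joint angles nearest the present ones, or None.
- robot.get_obs(): the state.
- robot.grab_frame(name): name is "scene" or "top" or "wrist"; returns a dict with "color" (384x512x3 uint8, blue, green, red), "z_map" (384x512 float32, mm along the optical axis (not along the pixel's ray), 0 where there is no reading), "camera_matrix" (3x3 intrinsics, pixels), "extrinsics" (4x4, takes a point from world to camera coordinates); the wrist camera has in their place "tool_from_camera" (4x4, takes a point from camera to tool coordinates, whose origin is the TCP and whose axes are the flange's). Camera axes: x right, y down, z forward; pixel columns grow to the right and rows downward; lengths in mm; the calibration is good to about 2 mm. The wrist camera is an equidistant fisheye: a pixel r from the principal point sees the ray r / f radians off the axis. A picture is of the moment at which its call begins: read the wrist's pose just before it.
A pose or a line that the arm cannot do raises robot.IKError and nothing moves.
- robot.hand_in(): hands the job in; it is judged then, once.
Trained networks look in the newest picture that a camera, given by its name, has taken for a name from the list of things; names that differ only in an ending like _2 or _b are one class to them, and where a whole thing is asked for, a point or a joint stands for the part that bears it (a point fixed in the world has none). Each returns a list of dicts, best first, with "confidence" (0 to 1); they miss things now and then, are a little off and sometimes report something else, mostly with a low value. They report only what shows in the picture. A call takes as long as a camera call. They do not tell look-alikes from the thing itself.
- robot.trace(camera, label): "pixels" (384x512 bool, what is visible of it) and "extent" ([centre column, centre row, width, height] in pixels, round what is visible of it).
- robot.pinpoint(camera, label): "point" ([row, column] in pixels: a listed point, or the origin of a listed thing).
The state is a dict: "time_s": time; "q": joint angles; "joint_vel": joint speeds; "joint_efforts": joint torques, N m; "tcp_pos": TCP position; "tool_rot": TCP orientation; "wrist_force": force on the tool from outside, world axes, zero at the start; "moment": the same for the moment, N m; "grip_width": opening from 0.0 (shut) to 1.0 (fully open); "grasp_force": force on a finger pad.
Only numpy, scipy, OpenCV 4.12 (cv2) and the standard library are available. Lean on these libraries where they do the work, as an engineer would, in place of code of your own. Each camera call takes 0.05 s, during which the arm holds its last target. There are 200 camera calls.

### The job

Make the turntable safe first: press the red mushroom button fully down so that it latches. Then pick up the orange riser and lower it gently, upright and not dropped, onto the white seat of the turntable so that its two black lugs go down into the two notches and it sits flat; last, twist the red button clockwise to reset it, so that it springs fully up again. Leave the other things on the desk where they are.

Things in the scene. Friction and masses are not known exactly. Their poses are not given: they have to be found in the camera images.
- stop (a joint): Travel of the red mushroom button, m: 0 = up, grows as pressed straight down, hard stop at 0.009. Its spring pushes up with 3 N (top) to 8.5 N (fully down); pressing it home takes about 9 N, but the first touch gives short jolts of up to 20 N, so press by depth, not by a light force stop. Pressed fully down it latches and stays at about 0.0075; less far, it springs back up.
- stop_knob (a joint): Turn of the red button head about its vertical axis, rad: 0 = rest, grows clockwise seen from above, end stop 1.25. Turns easily (under 0.1 N m). When latched, a turn of 0.8 or more (aim for 1.0) frees it, and it jumps up once nothing holds it down: a firm grip holds it until opened. A weak spring turns it back, so open the grip while it is still turned. Do not pull it up by force.
- stop_top (a point): Centre of the top face of the red mushroom button's head, moving with it. The head is a round disc 40 mm across and 20 mm thick below this point, gripped across its diameter from any side; z is its turning axis. The top of the yellow box is 34 mm below this point when the button is up, about 26.5 mm when latched (6.5 mm gap under the head).
- stop_box: Yellow box 90 x 90 x 55 mm (base rim 94 x 94 mm), fixed to the desk, that carries the red button in the middle of its top. Origin at the centre of its underside.
- riser_center (a point): Middle, half-way up (22 mm), of the loose orange riser, 44 mm tall, 90 g. Orange body from 8 mm above its feet to its top, 60 mm along own x, 56 mm along own y; grip its two flat sides (40 mm long) facing +y and -y. Two black lugs at +x and -x, 16 mm wide, from 22 to 36 mm off the middle, reach 8 mm below the body; it stands on them. Same when turned by half a turn.
- seat (a point): Middle of the top face of the white seat block (60 mm along own x, 56 along y, 20 high). Notches at its +x and -x ends, black-bottomed: 20 mm wide, 10 deep, open outwards, starting 19.5 mm off the middle. With the riser's lugs in them (2 to 2.5 mm play) the riser's body rests flat on this face, its middle 14 mm above this point; with lugs standing on top, 22 mm.
- turntable: Round turntable, black with a dark steel platter, 136 mm across and 30 mm high, fixed to the desk and not turning; it carries the white seat block, whose top is 50 mm above the desk. Origin at the centre of its underside.
- gear: Bystander: small green printed gear, 31 mm across, 15 mm high, lying on the desk; origin at the centre of its underside.
- brass_foot: Bystander: brass disc, 24 mm across, 14 mm high; origin at the centre of its underside.
- driver: Bystander: screwdriver 180 mm long lying on the desk along its own x; origin on its underside at the middle.
- tape: Bystander: blue tape roll 84 mm across, 19 mm high, lying flat; origin at the centre of its underside.
- glue: Bystander: white glue bottle 40 mm across, 95 mm high, standing; origin at the centre of its underside.
Mind the look-alikes: they are no part of the job. There is more than one size of the part that bears riser_center; the job needs the smaller.

How it is judged:
By the outcome, as a careful person would: the job done as asked, in the order asked, and still so for the second after the job is handed in, with the robot touching nothing.
It also fails if it takes over 67 s, if anything falls off the work surface, if the arm or the gripper's body presses on something with over 40 N, if the wrist force passes 120 N, or if a joint passes its speed limit or range.

## Working session

There is one attempt and no reset: what is moved stays moved. The work goes in short steps, each a Python script; the robot and the scene stay as the last script left them, time stands still between calls to the robot, and variables do not carry over. Pictures are saved under pics/ and viewed, at most 10 in all, crops included, and the job is handed in when it is done.

```bash
mkdir -p pics
cat > h.py <<'E'
import numpy as np, cv2
from station import robot
from scipy.spatial.transform import Rotation as R
def deproj(f,r,c,z=None,plane=None):
    K=f["camera_matrix"];E=np.linalg.inv(f["extrinsics"])
    d=np.array([(c-K[0,2])/K[0,0],(r-K[1,2])/K[1,1],np.ones_like(np.asarray(c,float))*1.0],dtype=float)
    if plane is not None:
        w=E[:3,:3]@d; s=(plane-E[2,3])/w[2]; return E[:3,3]+s*w
    return (E[:3,:3]@(d*z)).T+E[:3,3]
def cloud(f):
    r,c=np.mgrid[:384,:512]; K=f["camera_matrix"];E=np.linalg.inv(f["extrinsics"]);z=f["z_map"]
    P=np.stack([(c-K[0,2])/K[0,0]*z,(r-K[1,2])/K[1,1]*z,z],-1)
    return P@E[:3,:3].T+E[:3,3]
def q_down(yaw): # tool z down, tool y along world direction yaw
    y=np.array([np.cos(yaw),np.sin(yaw),0]);z=np.array([0,0,-1.]);x=np.cross(y,z)
    q=R.from_matrix(np.stack([x,y,z],1)).as_quat(); return [q[3],q[0],q[1],q[2]]
E
python3 - <<'E'
from h import *
o=robot.get_obs();print(o["time_s"],o["tool_rot"],o["wrist_force"])
ims=[]
for n in("top","scene"):
    f=robot.grab_frame(n);ims.append(f["color"]);P=cloud(f)
    np.savez(f"{n}.npz",**f)
    print(n,f["camera_matrix"][0,0],np.linalg.inv(f["extrinsics"])[:3,3].round())
    for l in("stop_top","riser_center","seat","turntable","stop_box","glue","driver","tape"):
        for d in robot.pinpoint(n,l)[:4]:
            r,c=d["point"];ri,ci=int(np.clip(r,0,383)),int(np.clip(c,0,511));print(l,round(d["confidence"],2),np.round([r,c]),P[ri,ci].round())
        if l in("riser_center","stop_top"):
            for d in robot.trace(n,l)[:4]:
                q=P[d["pixels"]];print("  trace",round(d["confidence"],2),np.round(d["extent"]),np.percentile(q,[2,50,98],axis=0).round().tolist())
cv2.imwrite("pics/top.png",cv2.resize(ims[0],(800,600)));cv2.imwrite("pics/scene.png",cv2.resize(ims[1],(800,600)))
E
```

```text
0.0 [-9.73820969e-04  9.83857943e-01  1.78948593e-01  3.06665343e-05] [ 0.54697241 -0.48230317 -0.56050342]
top 359.986873779167 [ 437.   12. 1019.]
  trace 0.72 [380. 203.  22.  16.] [[526.0, -357.0, 54.0], [544.0, -324.0, 87.0], [566.0, -308.0, 92.0]]
riser_center 0.89 [216. 264.] [504. -25.  48.]
riser_center 0.67 [254. 237.] [401.  44.  59.]
  trace 0.69 [265. 216.  22.  29.] [[465.0, -55.0, -2.0], [497.0, -28.0, 43.0], [531.0, -1.0, 47.0]]
  trace 0.65 [237. 255.  37.  34.] [[357.0, 2.0, -1.0], [399.0, 44.0, 60.0], [438.0, 87.0, 64.0]]
  trace 0.31 [286. 130.  13.  38.] [[701.0, -101.0, -1.0], [758.0, -84.0, 22.0], [806.0, -67.0, 28.0]]
seat 0.61 [187. 136.] [572. 323.  52.]
turntable 0.78 [190. 138.] [568. 317.  50.]
stop_box 0.78 [204. 367.] [ 546. -303.   56.]
glue 0.48 [141. 343.] [ 728. -243.   27.]
driver 0.89 [141. 283.] [725. -74.   7.]
tape 0.63 [130. 185.] [752. 209.  -2.]
tape 0.39 [218. 265.] [502. -28.  46.]
scene 476.081558001732 [1085. -513.  818.]
stop_top 0.65 [272. 108.] [ 539. -326.   87.]
  trace 0.68 [108. 276.  18.  22.] [[533.0, -348.0, 81.0], [550.0, -331
[... 247 characters left out ...]
40.0], [534.0, -4.0, 46.0]]
  trace 0.88 [207. 162.  44.  42.] [[362.0, -5.0, 2.0], [415.0, 28.0, 55.0], [443.0, 80.0, 63.0]]
  trace 0.4 [108. 279.  22.  22.] [[530.0, -348.0, 74.0], [551.0, -332.0, 87.0], [565.0, -314.0, 91.0]]
  trace 0.16 [278. 172.  14.   6.] [[524.0, 138.0, -3.0], [543.0, 150.0, 9.0], [556.0, 175.0, 15.0]]
seat 0.73 [133. 332.] [573. 330.  48.]
turntable 0.7 [147. 328.] [584. 297.  28.]
stop_box 0.84 [302. 118.] [ 586. -345.   55.]
glue 0.56 [340. 206.] [ 750. -277.   35.]
glue 0.56 [208. 354.] [745. 193.   1.]
glue 0.49 [175. 272.] [535. 142.   9.]
driver 0.61 [273. 268.] [727. -90.  18.]
tape 0.74 [207. 356.] [745. 201.  -2.]
tape 0.69 [302. 118.] [ 586. -343.   56.]
```

View pics/top.png

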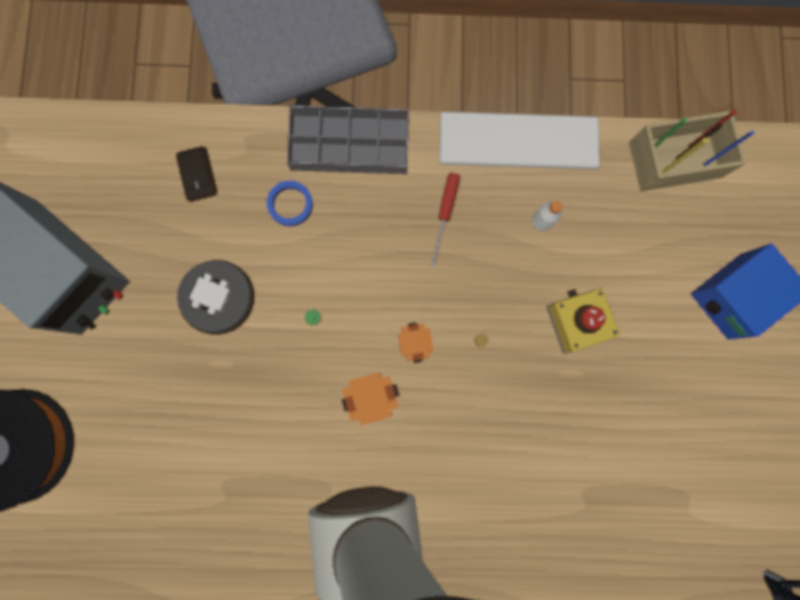

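View pics/scene.png

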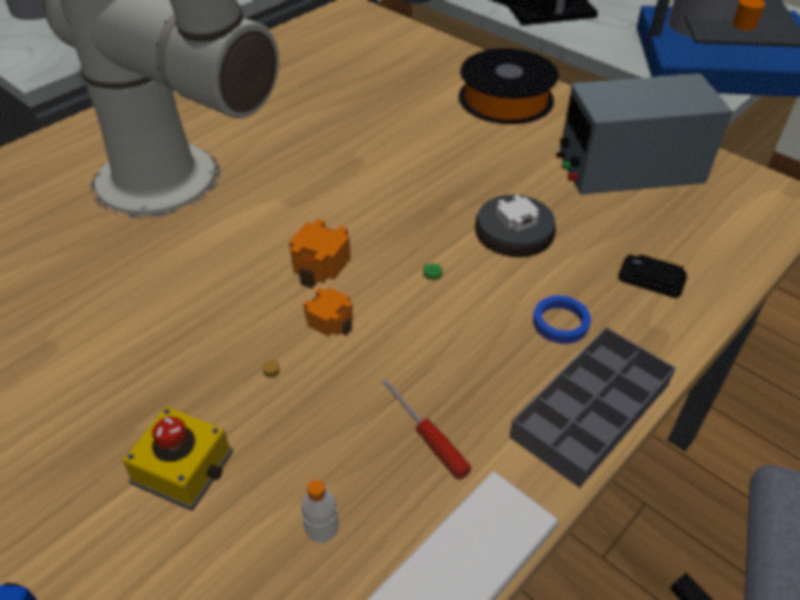

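Top view: two orange risers, the small one at (415,342) and the large one at (370,398) in the 800x600 picture. The button is at (592,318) on the yellow box, and the seat is at (210,293) on the turntable. The scene view agrees: small riser (330,312), large riser (320,252).

Candidates for the riser: A (415,342) has its top at about 46 mm and is about 60 mm across. B (370,398) has its top at about 63 mm and is about 80 mm across. An orange spool (40,440) and the bottle's cap (555,207) are also orange. A matches the 44 mm / 60 mm description. I'll check it in a crop.

Run:
```python
from h import *
f=np.load("top.npz");P=cloud(f);b,g,r=[f["color"][...,i].astype(int) for i in range(3)]
org=(r>140)&(r-b>80)&(g<r*0.75)
for nm,(c0,r0),s in(("A",(265,218),24),("B",(237,255),24)):
    m=np.zeros_like(org);m[r0-s:r0+s,c0-s:c0+s]=1;m&=org
    n,L,st,ce=cv2.connectedComponentsWithStats(m.astype(np.uint8))
    i=1+np.argmax(st[1:,4]);k=L==i
    hh=np.median(P[k][:,2]);top=k&(abs(P[...,2]-hh)<5);q=P[top]
    print(nm,"h",hh,cv2.minAreaRect(q[:,:2].astype(np.float32)),q.mean(0).round(1))
a=f["color"][190:285,205:305];cv2.imwrite("pics/crop.png",cv2.resize(a,None,fx=5,fy=5,interpolation=cv2.INTER_CUBIC))
```

```text
A h 43.486612089617324 ((497.6657409667969, -29.387893676757812), (58.72956466674805, 55.59789276123047), 11.77919864654541) [497.7 -29.5  43.7]
B h 60.52654980880055 ((399.6448669433594, 45.73400115966797), (77.48971557617188, 81.92571258544922), 17.435375213623047) [399.3  46.   60.7]
```

View pics/crop.png

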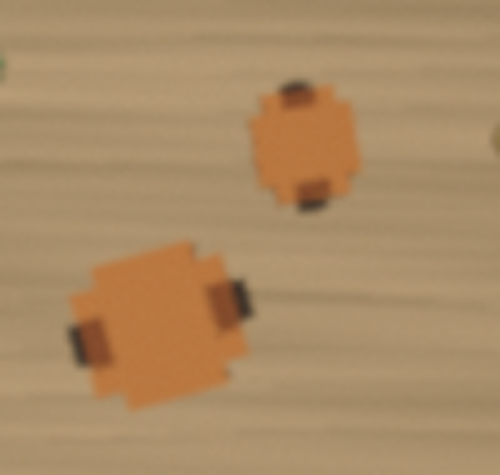

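The crop shows A (small, crop (305,145)) measuring 58.7x55.6 mm and 44 mm high, so A is the right one. Its lugs point along about +12° from world x. Next I go above the button.

```bash
cat >> h.py <<'E'
def wcloud():
    o=robot.get_obs();f=robot.grab_frame("wrist")
    r,c=np.mgrid[:384,:512];K=f["camera_matrix"];z=f["z_map"]
    x=(c-K[0,2])/K[0,0];y=(r-K[1,2])/K[1,1];t=np.hypot(x,y)+1e-9
    s=np.where(t<1.4,np.tan(np.minimum(t,1.4)),0)/t
    Pc=np.stack([x*s*z,y*s*z,z],-1);T=f["tool_from_camera"]
    w=o["tool_rot"];Rt=R.from_quat([w[1],w[2],w[3],w[0]]).as_matrix()
    P=(Pc@T[:3,:3].T+T[:3,3])@Rt.T+o["tcp_pos"]
    P[z==0]=np.nan
    return f["color"],P
E
python3 - <<'E'
from h import *
o=robot.get_obs();w=o["tool_rot"];print(R.from_quat([w[1],w[2],w[3],w[0]]).as_matrix().round(2).tolist())
robot.grip(0.0)
# pick yaw so q6 is near -0.2
best=min(np.linspace(0,2*np.pi,72,endpoint=False),key=lambda a:(lambda q:9 if q is None else abs(q[5]+0.5))(robot.ik([545,-325,200],q_down(a))))
print("yaw",best,robot.ik([545,-325,200],q_down(best)))
robot.reach([545,-325,200],q_down(best));o=robot.get_obs();print(o["time_s"],o["tcp_pos"],o["q"])
im,P=wcloud()
for d in robot.trace("wrist","stop_top")[:2]:
    q=P[d["pixels"]];print(d["confidence"],d["extent"],np.nanpercentile(q,[2,50,98],axis=0).round(1).tolist())
hsv=im.astype(int);red=(hsv[...,2]>110)&(hsv[...,1]<80)&(hsv[...,0]<80)
q=P[red];q=q[np.linalg.norm(q[:,:2]-[545,-325],axis=1)<50]
zt=np.nanpercentile(q[:,2],90);t=q[abs(q[:,2]-zt)<6];print("red",len(q),zt,cv2.minEnclosingCircle(t[:,:2].astype(np.float32)),cv2.minAreaRect(t[:,:2].astype(np.float32)))
cv2.imwrite("pics/w1.png",im)
E
```

```text
[[0.94, 0.35, -0.0], [0.35, -0.94, 0.0], [-0.0, -0.0, -1.0]]
yaw 6.021385919380437 [-7.27813317e-01  3.39433558e-01  1.46036985e+00 -4.44089210e-16
  1.34178924e+00 -4.66013929e-01]
3.3667 [ 544.40607301 -326.07630341  200.21399535] [-7.29515527e-01  3.39156849e-01  1.46028591e+00 -4.75558076e-04
  1.34177674e+00 -4.65899503e-01]
0.69 [260.2, 195.3, 44.3, 43.3] [[526.3, -343.7, 81.8], [544.1, -325.4, 89.2], [561.2, -309.1, 91.0]]
0.25 [257.4, 177.3, 123.3, 129.0] [[496.1, -371.8, 11.2], [546.9, -316.9, 55.9], [594.0, -275.7, 90.4]]
red 1060 90.27759207493203 ((543.8125610351562, -327.0052795410156), 18.997722625732422) ((542.8158569335938, -326.86810302734375), (36.13065719604492, 34.613582611083984), 74.01844787597656)
```

View pics/w1.png

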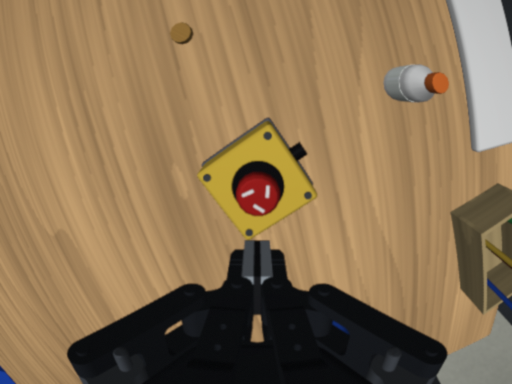

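The wrist view shows the red head at (259,192), centred on the box. I measure it at (544,-326), top at 89 mm, as expected (55+34). Press now.

Run:
```python
from h import *
robot.move_linear([544,-326,101])
print(robot.move_linear([544,-326,85],velocity=25,force_limit=32))
o=robot.get_obs();print(o["time_s"],o["tcp_pos"],o["wrist_force"])
robot.move_linear([544,-326,200])
im,P=wcloud()
r=(im[...,2]>110)&(im[...,1]<80)&(im[...,0]<80)
q=P[r];q=q[np.linalg.norm(q[:,:2]-[544,-326],axis=1)<30];print(np.nanpercentile(q[:,2],[50,75,90]))
o=robot.get_obs();print(o["time_s"],o["wrist_force"])
```

```text
False
5.0667 [ 545.22143541 -327.01675855   87.95101396] [-3.07843828  1.4908455  11.99468299]
[82.21476698 82.67738913 83.09336178]
6.0333 [-0.48153128  0.14088334 -0.44549664]
```

```bash
cat >> h.py <<'E'
def best_yaw(p,yaw,q6=0.0):
    c=[(abs(q[5]-q6),a) for a in(yaw,yaw+np.pi) for q in[robot.ik(p,q_down(a))] if q is not None]
    return min(c)[1]
def rect(P,mask,ctr,rad,h,tol=4):
    m=mask&(np.hypot(P[...,0]-ctr[0],P[...,1]-ctr[1])<rad)&(abs(P[...,2]-h)<tol)
    m=cv2.morphologyEx(m.astype(np.uint8),cv2.MORPH_OPEN,np.ones((3,3)))>0
    q=P[m];return len(q),cv2.minAreaRect(q[:,:2].astype(np.float32)),q.mean(0).round(1)
E
python3 - <<'E'
from h import *
p=[498,-30,200];a=best_yaw(p,np.radians(102));robot.reach(p,q_down(a));robot.grip(1.0,30)
o=robot.get_obs();print(o["time_s"],o["tcp_pos"],o["q"],a)
im,P=wcloud();b,g,r=[im[...,i].astype(int) for i in range(3)]
print(rect(P,(r-b>60)&(g<r*.75)&(r>110),[498,-30],50,44))
blk=(r<80)&(abs(r-b)<35)
for s in(1,-1):
    c=np.array([498,-30])+s*31*np.array([np.cos(.206),np.sin(.206)])
    m=blk&(np.hypot(P[...,0]-c[0],P[...,1]-c[1])<16)&(P[...,2]>-5);print("lug",m.sum(),P[m].mean(0))
print(robot.pinpoint("wrist","riser_center"))
cv2.imwrite("pics/w2.png",im)
E
```

```text
8.1833 [498.00679618 -29.98466485 200.02625232] [-3.02840456e-01 -6.67793411e-03  1.85124403e+00  5.94923275e-06
  1.29696752e+00  1.05847234e+00] 4.9218284906240095
(2449, ((497.0213317871094, -30.26263427734375), (61.01808166503906, 55.65763473510742), 10.295929908752441), array([497.8, -29.9,  44.9]))
lug 252 [523.6582518  -28.58625276 173.39952827]
lug 0 [nan nan nan]
[{'point': [175.2, 256.9], 'confidence': 0.96}, {'point': [243.6, 178.4], 'confidence': 0.58}]<stdin>:9: RuntimeWarning: Mean of empty slice.
  ret = um.true_divide(
```

View pics/w2.png

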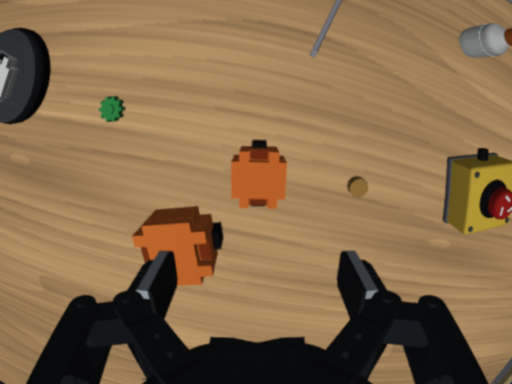

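The wrist view shows the small riser at (259,178) with nothing in the fingers' way. The measured centre is (497.5,-30), yaw about 11°. Grasp, lift, and look at the seat.

Run:
```python
from h import *
a=np.radians(281)
robot.reach([497.5,-30,120],q_down(a))
robot.move_linear([497.5,-30,15],velocity=90,force_limit=15)
robot.grip(0.0,30);o=robot.get_obs();print("grip",o["grip_width"],o["grasp_force"],o["tcp_pos"])
robot.move_linear([497.5,-30,150]);o=robot.get_obs();print("lift",o["time_s"],o["grip_width"],o["grasp_force"],o["wrist_force"])
# view the seat: camera ahead of tool along R@x?
p=[520,300,230];yw=best_yaw(p,np.radians(281));print(yw,robot.ik(p,q_down(yw)))
robot.reach(p,q_down(yw));o=robot.get_obs();print(o["time_s"],o["grip_width"],o["tcp_pos"])
im,P=wcloud();np.savez("seat.npz",im=im,P=P)
b,g,r=[im[...,i].astype(int) for i in range(3)]
print(rect(P,(r>120)&(abs(r-b)<50),[572,320],50,50,6))
for d in robot.pinpoint("wrist","seat")[:2]:print(d,P[int(d["point"][0]),int(d["point"][1])])
cv2.imwrite("pics/w3.png",im)
```

```text
grip 0.6531216922302546 32.15595602989197 [498.01389165 -30.14816869  15.53998596]
lift 11.45 0.6497056342337345 31.91625952720642 [-0.07089748  0.26342666 -0.70984526]
8.04596785169386 [ 3.22203710e-01  2.29862033e-01  1.53348911e+00 -4.44089210e-16
  1.37824151e+00 -1.44057883e+00]
13.6 0.6523962822945387 [520.02255228 299.60658836 229.68388005]
(62, ((545.536376953125, 338.9469299316406), (37.47075653076172, 7.3730998039245605), 71.66218566894531), array([543.3, 336.1,  50.1]))
```

View pics/w3.png

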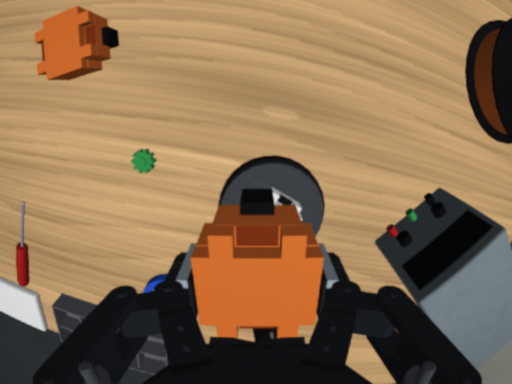

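The held riser hides the seat, which shows only partly at (290,200). I'll turn to the likely placing yaw and back off so the seat lies ahead of the fingers.

Run:
```python
from h import *
ph=np.radians(66);s=np.array([572,320]);tx=np.array([-np.sin(ph),np.cos(ph)])
p=[*(s-100*tx),230]
robot.reach(p,q_down(ph));o=robot.get_obs();print(o["time_s"],o["grip_width"],o["tcp_pos"],o["q"][5])
im,P=wcloud();np.savez("seat.npz",im=im,P=P)
b,g,r=[im[...,i].astype(int) for i in range(3)]
print(rect(P,(r>120)&(abs(r-b)<50),s,50,50,6))
for d in robot.pinpoint("wrist","seat")[:2]:print(d,P[int(d["point"][0]),int(d["point"][1])])
m=(np.hypot(P[...,0]-s[0],P[...,1]-s[1])<85)&(abs(P[...,2]-30)<5);print("platter",cv2.minEnclosingCircle(P[m][:,:2].astype(np.float32)))
cv2.imwrite("pics/w4.png",cv2.resize(im[0:280,120:400],None,fx=2,fy=2))
```

```text
14.3333 0.650235273205364 [663.17375289 279.05878681 229.35445463] -0.92165471985834
(2340, ((570.2439575195312, 329.33636474609375), (56.54883575439453, 60.167293548583984), 70.08929443359375), array([570. , 329.5,  50.7]))
{'point': [78.9, 263.9], 'confidence': 0.58} [570.0677072  328.22232497  50.53581181]
platter ((570.078369140625, 329.3988037109375), 64.29077911376953)
```

View pics/w4.png

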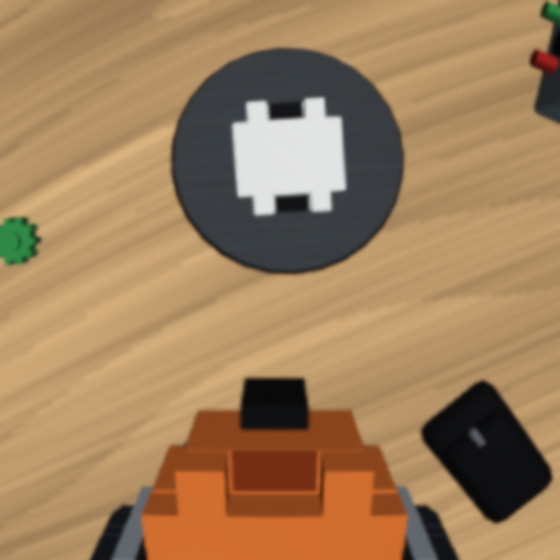

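The view shows the seat in the crop at (289,157), notches up and down. The fit gives (570.2,329.4), yaw 70.1°, 56.5x60.2 mm, and the platter is concentric. Quick check of the riser's offset in the hand from the same image, without moving.

Run:
```python
from h import *
f=np.load("seat.npz");im,P=f["im"],f["P"];o=robot.get_obs();w=o["tool_rot"]
Rt=R.from_quat([w[1],w[2],w[3],w[0]]).as_matrix();T=(P-o["tcp_pos"])@Rt
b,g,r=[im[...,i].astype(int) for i in range(3)]
near=T[...,2]<40
rr,cc=np.mgrid[:384,:512]
blk=near&(r<60)&(b<60)&(rr>180)&(rr<217)&(cc>235)&(cc<280)
org=near&(r-b>50)
pc=lambda m:np.nanpercentile(T[m],[1,5,50,95,99],axis=0).round(1).T.tolist()
print(blk.sum(),pc(blk));print(org.sum(),pc(org))
# front faces per pixel row of orange
ft=org&(rr<245)
print(pc(ft))
```

```text
757 [[30.5, 31.0, 35.4, 36.0, 36.2], [-7.1, -6.6, 0.4, 7.2, 7.8], [-7.5, -7.0, -4.8, 11.6, 13.4]]
14365 [[-26.4, -18.5, 12.2, 30.0, 30.4], [-27.3, -24.7, 0.3, 25.0, 27.7], [-29.5, -28.9, -27.8, -7.8, 2.8]]
[[19.3, 19.8, 29.5, 30.3, 30.6], [-26.6, -23.2, 0.3, 23.3, 27.0], [-29.0, -28.3, -18.0, 2.1, 5.5]]
```

In the hand the riser is centred (lug end at 36, body face at 30) and its feet are 15 mm past the TCP, so seated TCP z ≈ 57 and on-top ≈ 65.

Run:
```python
from h import *
ph=np.radians(70.1);x,y=570.2,329.4
robot.reach([x,y,110],q_down(ph))
robot.move_linear([x,y,72],velocity=60);o=robot.get_obs();print(o["tcp_pos"])
robot.dwell(0.2);print(robot.get_obs()["wrist_force"])
hit=robot.move_linear([x,y,55.5],velocity=15,force_limit=5)
o=robot.get_obs();print(hit,o["time_s"],o["tcp_pos"],o["wrist_force"],o["moment"],o["grip_width"])
```

```text
[570.38423135 329.50395864  72.167289  ]
[-0.35391144 -0.08404799 -0.56109346]
True 16.9833 [570.16708522 329.39490276  57.55931485] [ 1.44454624 -0.07887564  3.51273358] [ 0.07387097 -0.05337365  0.04932905] 0.6503973623682708
```

It stopped at TCP 57.6, which is seated depth. Release, retreat, and check.

Run:
```python
from h import *
robot.grip(1.0);robot.move_linear([570.2,329.4,230])
im,P=wcloud();b,g,r=[im[...,i].astype(int) for i in range(3)]
m=(r-b>60)&(g<r*.75)&(r>110)
print(rect(P,m,[570,329],50,86,12));n,rc,c=rect(P,m,[570,329],50,86,12)
k=m&(np.hypot(P[...,0]-570,P[...,1]-329)<45)&(abs(P[...,2]-86)<5);q=P[k]
A=np.c_[q[:,:2]-q[:,:2].mean(0),np.ones(len(q))];print("plane",np.linalg.lstsq(A,q[:,2],rcond=None)[0].round(4),robot.get_obs()["time_s"])
cv2.imwrite("pics/w5.png",cv2.resize(im[80:280,150:370],None,fx=2.5,fy=2.5))
```

```text
(3099, ((569.6436767578125, 330.01702880859375), (56.123809814453125, 60.703704833984375), 69.91136169433594), array([567.1, 330.9,  85.5]))
plane [ 8.8000e-03 -2.9000e-03  8.6658e+01] 18.75
```

View pics/w5.png

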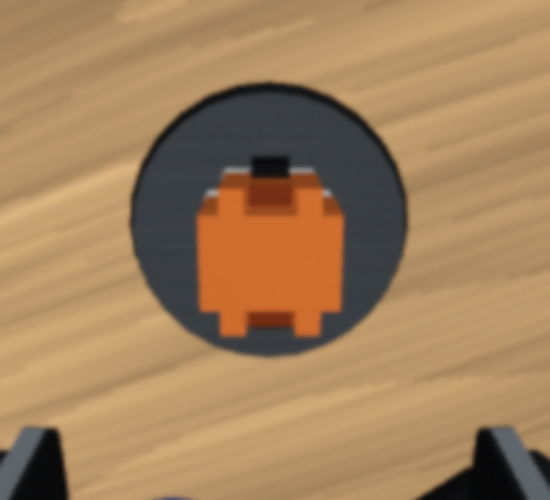

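The riser sits in the notches: lug in the notch at (270,167), top at 86.7 mm (86 expected), level. Now the button twist.

Run:
```python
from h import *
x,y=544.2,-326.5;a=6.02
robot.reach([x,y,180],q_down(a));robot.grip(0.7,35)
im,P=wcloud();r=(im[...,2]>110)&(im[...,1]<80)&(im[...,0]<80)
n,rc,c=rect(P,r,[x,y],30,82,3);circ=cv2.minEnclosingCircle(P[r&(np.hypot(P[...,0]-x,P[...,1]-y)<30)&(abs(P[...,2]-82)<3)][:,:2].astype(np.float32));print(rc,c,circ)
robot.move_linear([x,y,95],velocity=150)
print("hit",robot.move_linear([x,y,65],velocity=40,force_limit=15))
o=robot.get_obs();print(o["time_s"],o["tcp_pos"],o["wrist_force"],o["q"])
robot.grip(0.0,35);o=robot.get_obs();print("grip",o["grip_width"],o["grasp_force"],o["wrist_force"])
```

```text
((542.6607666015625, -327.1383972167969), (35.143009185791016, 34.624568939208984), 75.75494384765625) [ 542.9 -325.8   82. ] ((543.5767822265625, -327.4380187988281), 18.810379028320312)
hit False
23.1417 [ 544.37169791 -326.6751476    65.25822255] [ 0.11114637  0.12533863 -0.15864372] [-7.30495039e-01  4.88642958e-01  1.54828962e+00  1.37069936e-05
  1.10415888e+00 -4.67289217e-01]
grip 0.4551595942561625 35.54422080516815 [2.17159909 0.45755582 1.79161116]
```

Run:
```python
from h import *
q=np.array(robot.get_obs()["q"]);
for d in(0.55,1.1):
    t=q.copy();t[5]+=d;robot.move_joints(t)
    o=robot.get_obs();print(o["q"][5]-q[5],o["wrist_force"],o["moment"],o["grip_width"],o["tcp_pos"])
robot.dwell(0.2);robot.grip(0.75);robot.dwell(0.3)
p=robot.get_obs()["tcp_pos"];robot.move_linear([544.2,-326.5,190])
robot.dwell(0.5)
im,P=wcloud();r=(im[...,2]>110)&(im[...,1]<80)&(im[...,0]<80)
z=P[r&(np.hypot(P[...,0]-544,P[...,1]+326)<30)][:,2];o=robot.get_obs();print(np.nanpercentile(z,[50,75,90]),o["time_s"],o["wrist_force"])
f=robot.grab_frame("scene");cv2.imwrite("pics/s2.png",cv2.resize(f["color"],(800,600)))
f=robot.grab_frame("top");Pt=cloud(f);b,g,rr=[f["color"][...,i].astype(int) for i in range(3)]
```

```text
0.547764191639026 [ 3.4520516  -1.22594749  2.19729265] [-0.21179055 -0.60186294 -0.00760895] 0.45547793636960154 [ 545.70453132 -327.42167002   66.48060832]
1.097929716000432 [ 3.7653833  -2.8486679   5.13000439] [-0.43801048 -0.63389583  0.0360932 ] 0.4600991654957647 [ 546.22729869 -328.39061538   67.52053949]
[89.4711629  89.9439063  90.33425244] 27.025 [ 0.78678759 -0.05803318 -0.71085773]
```

View pics/s2.png

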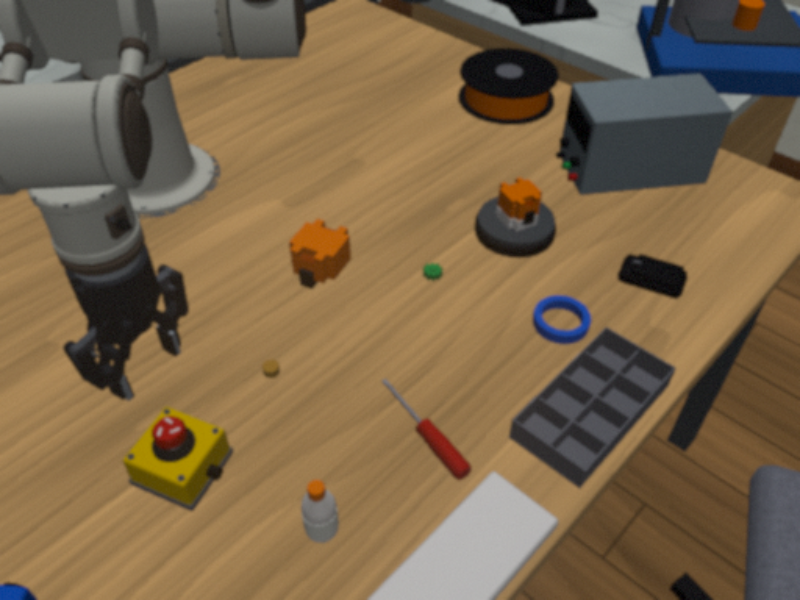

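The button is up again at (170,432): its top measures 90.3 mm, the same as at the start. The riser is seated at (520,205), nothing else has moved, and the gripper is clear.

```bash
python3 -c "
from station import robot
print(robot.hand_in())"
```

```text
the job is handed in; nothing more can be done
None
```

The job is done and handed in at about 27 s: the button was pressed until it latched, the small orange riser was lowered flat into the seat notches, and the button was twisted clockwise and sprang fully up; nothing else appeared to have moved in the last camera view.

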